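Peg-dry the detergent dosing cup

ROBOT

A 7-joint arm with a two-finger parallel gripper is mounted at the origin on the work surface. World frame = base frame: x ahead of the robot, y to its left, z up, the work surface at z = 0. Lengths are in m, angles in rad, forces in N, time in s.
With the tool pointing down it reaches from about 0.425 to 0.875 m from the base axis. Payload 8.4 kg.
Tool frame: the origin (TCP) lies midway between the tips of the shut fingers; the grasp point (between the pads) lies grasp_offset behind it (grasp_offset is the distance from the TCP to the grasp point, in m); z points along the fingers, y is the line along which they close (so a half turn about z gives the same grasp; the last joint's range is limited). The gripper opens to 87 mm and grips with 3 to 60 N. Pads are 19 mm wide; open, the fingers measure 117 mm over their backs; the gripper's body (75 mm by 190 mm) begins 51 mm behind the grasp point.
Start: joints at [-1.406, 0.333, 0.04, 1.465, -0.013, 1.343, -0.059], TCP at [0.169, 0.627, 0.223] pointing down, gripper open.
Joint ranges: [-2.58, 2.58], [-0.38, 2.09], [-1.3, 1.39], [0.25, 2.4], [-1.5, 4.64], [0.08, 2.09], [-2.65, 2.65]. Speed limits (rad/s): [2.22, 2.22, 2.79, 2.79, 3.14, 3.14, 3.14].

INTERFACE

Orientations are given as a rotation vector (axis times angle).
In Python, from plant import * gives the robot as it stands.
- The arm moves only by the tool move_arm, never from a script. Its arguments are lists of equal length, an entry for each row: "translation": the shift along the tool's x, y, z as a fraction of full scale, a list of three; "rot": the turn, a rotation vector about the tool's x, y, z as a fraction of full scale, a list of three; "gripper": the closure, from 0 (fully open) to 1 (shut). A call has 1 to 10 rows; each row shifts and turns the commanded pose from where the row before left it, along the tool's axes as they then stand; what a row does not reach is not made up. Full scale, the value 1, is 0.2 m for a shift and 180 degrees for a turn. A row lasts 1/8 s, in which the tool goes at most 62.5 mm and 10.7 degrees, less where a joint would pass 70% of its speed; a pose out of reach is approached as far as the arm can. A call with a number of a shift or a turn outside -1 to 1 is refused whole. A call with a gripper value outside its range is refused whole. The fingers move at their own pace and stop on an object; "squeeze" is the grip in N (left out, the last holds). Time passes only in rows, so rows that do not move let the fingers close. It gives the time, the measured TCP pose, the force, the opening and the grip force at its end, in the units of the state.
- sense(): the state, without advancing time (a new reading comes with each control period).
- camera(name): name is "side" or "top" or "wrist"; returns (picture, depth): 400x640x3 uint8, red, green, blue; 400x640 float32, m along the optical axis (not along the pixel's ray), 0 where there is no reading.
- calibration(name): a dict with "fx", "fy", "cx", "cy" (pixels), "R" (3x3) and "t" (3): a world point X has camera coordinates R X + t. Camera axes: x right, y down, z forward; pixel columns grow to the right and rows downward; lengths in m; the calibration is good to about 2 mm. A picture is of the moment at which its call begins: read the wrist's pose just before it. calibration takes no time and is no camera call; for the wrist camera it gives the pose at the moment of the call.
- sign_off(): hands the job in; it is judged then, once.
Trained networks look in the newest picture that a camera, given by its name, has taken for a name from the list of things; names that differ only in an ending like _2 or _b are one class to them, and where a whole thing is asked for, a point or a joint stands for the part that bears it (a point fixed in the world has none). Each returns a list of dicts, best first, with "confidence" (0 to 1); they miss things now and then, are a little off and sometimes report something else, mostly with a low value. They report only what shows in the picture. A call takes as long as a camera call. They do not tell look-alikes from the thing itself.
- find_in(camera, target): "position" ([x, y, z] in m, in the coordinates of the camera as it stood for that picture, good to about 4 mm: the middle of the surface that is visible of it).
- regions_of(camera, target): "region" (400x640 bool, what is visible of it).
- pinpoint(camera, target): "position" ([x, y, z] in m, in the coordinates of the camera as it stood for that picture, good to about 4 mm: a listed point, or the origin of a listed thing).
The state is a dict: "clock": time; "q": joint angles; "dq": joint speeds; "tau": joint torques, N m; "eef_pos": TCP position; "ee_rot": TCP orientation; "ft_force": force on the tool from outside, world axes, zero at the start; "wrist_torque": the same for the moment, N m; "width": finger opening in m; "grasp_force": force on a finger pad.
Only numpy, scipy, OpenCV 4.12 (cv2) and the standard library are available. Lean on these libraries where they do the work, as an engineer would, in place of code of your own. Each camera call takes 0.05 s, during which the arm holds its last target. There are 200 camera calls.

TASK

Take the blue dosing cup that lies in the draining cradle, turn it upside down over the empty blue peg of the white peg dryer and lower it until its rim is fully home on the disc around the peg before you let go. Then turn the dryer's dial to the green dot and leave it clicked in there. Leave the orange cap and everything else on the counter where they are.

Things in the scene. Friction and masses are not known exactly. Their poses are not given: they have to be found in the camera images.
- cup: Blue plastic dosing cup, straight round cylinder open at one end: outer diameter 56, height 80, wall 3, base 4 thick, about 60 g. Origin: centre of the outside of its closed base; its own +z points from base to mouth. It starts lying in the cradle, mouth end about 10 degrees below level, its axis in the cradle's x-z plane, about 70 above the table; nothing stands beside it.
- cup_rim (a point): Centre of the cup's mouth, in the plane of the rim, 80 along the cup's +z from its origin. Inside, the cup is 76 deep and 50 in diameter.
- cradle: Fixed draining cradle: grey plate 150 (x) x 100 (y) x 8 with two parallel white wires 6 thick, 30 apart, along its x, 35 to 55 above the table, sloping 10 degrees down to +x, where their ends turn up 14 as a stop before the cup's rim. Origin: centre of the plate's underside. The cup's mouth points to its +x; the cup overhangs the wires on both sides.
- dryer: Fixed white peg dryer housing 260 (x) x 220 (y), top deck at 45. Origin: centre of its underside. The dial stands on a 12 high grey plinth at x = -70, y = 0; the two pegs stand on the deck at x = +60, y = +60 and -60 (which one stands where varies).
- big_peg_seat (a point): Foot of the empty blue peg, on its axis, on top of the grey disc (diameter 72, 4 high, on the deck) where the cup's rim comes to rest. Peg axis vertical. Above this point the peg is a cone from diameter 43 down to 22 within 17, then a post of diameter 22 with a chamfered tip.
- big_peg_tip (a point): Top of the blue peg, on its axis, 62 above the seat point.
- cap: Small orange cap already drying upside down on the shorter orange peg, 120 from the blue one: outer diameter 38, height 50, its top about 99 above the table. Origin: centre of its closed end, which is up. Bystander.
- dial (a joint): Angle of the dryer's dial in rad, growing clockwise seen from above, 0 to 1.8. Detents (it clicks in and springs back to the nearest one, about 0.07 N m to turn it over) at 0 (white dot), 0.6 (yellow), 1.2 (green), 1.8 (red, end stop). Starts anywhere between 0 and 0.75, so usually at white or yellow.
- dial_grip (a point): On the dial's vertical axis, 7 below the top of its black grip bar (42 long, 14 thick, 32 high, its top 101 above the table, on a disc 44 in diameter and 8 high). This point's axes turn with the dial: the bar lies along its x, and the end with the white line points to -x, at the dots. At 0 its x is the dryer's x.
- jug: Orange detergent jug 90 x 150 x 227 high at the back of the table. Origin: centre of its underside. Bystander.
- stain_jar: Yellow jar with a white lid, diameter 68, 90 high. Origin: centre of its underside. Bystander.
- brush: Brush with a green handle lying flat, 200 long along its x. Origin: middle of its underside. Bystander between cradle and dryer.
Not all that is in view belongs to the job. What is shaped like the cup but pink or turquoise is not meant.

How it is judged:
By the outcome, as a careful person would: the job done as asked, in the order asked, and still so for the second after the job is handed in, with the robot touching nothing.
It also fails if it takes over 61 s, if anything falls off the work surface, if the arm or the gripper's body presses on something with over 40 N, if the wrist force passes 120 N, or if a joint passes its speed limit or range.

## Working session

There is one attempt and no reset: what is moved stays moved. The work goes in short steps, Python scripts to look and compute and a tool call to move; the robot and the scene stay as the last step left them, time stands still between calls to the robot, and variables do not carry over. Pictures are saved under pics/ and viewed, at most 10 in all, crops included, and the job is handed in when it is done.

Besides the shell and the picture viewer there is one more tool, called after "Request:" as a command line: name --argument value ..., lists and objects as JSON in quotes. move_arm: Moves the arm, as the interface text tells. Shift numbers are shares of 0.2 m and turn numbers shares of 180 degrees, none past 1 either way. Its arguments: {"type":"object","properties":{"translation":{"type":"array","items":{"type":"array","items":{"type":"number","minimum":-1,"maximum":1}}},"rot":{"type":"array","items":{"type":"array","items":{"type":"number","minimum":-1,"maximum":1}}},"gripper":{"type":"array","items":{"type":"number"}},"squeeze":{"type":"number"}},"required":["translation","rot","gripper"]}

```bash
mkdir -p pics; ls
cat > h.py <<'E'
from plant import *
import numpy as np, cv2
from scipy.spatial.transform import Rotation as Ro
def toW(c,p):
    k=calibration(c); return np.array(k["R"]).T@(np.array(p)-np.array(k["t"]))
def px(c,p):
    k=calibration(c); q=np.array(k["R"])@np.array(p)+np.array(k["t"]); return (k["fx"]*q[0]/q[2]+k["cx"],k["fy"]*q[1]/q[2]+k["cy"])
def cloud(c,d):
    k=calibration(c); v,u=np.mgrid[:400,:640]
    P=np.stack([(u-k["cx"])/k["fx"]*d,(v-k["cy"])/k["fy"]*d,d],-1)
    return (P-np.array(k["t"]))@np.array(k["R"])
E
python3 - <<'E'
from h import *
s=sense();print({k:np.round(v,3) for k,v in s.items()});print("grasp_offset",grasp_offset if 'grasp_offset' in globals() else None)
im=[]
for c in("side","top"):
    p,d=camera(c);im.append(p);np.savez(f"{c}.npz",p=p,d=d)
    for t in("cup","cup_rim","cradle","dryer","big_peg_seat","big_peg_tip","cap","dial_grip","brush","jug","stain_jar"):
        for r in pinpoint(c,t)[:3]:
            w=toW(c,r["position"]);print(c,t,round(r["confidence"],2),w.round(3),np.round(px(c,w)))
cv2.imwrite("pics/side.png",im[0][...,::-1]);cv2.imwrite("pics/top.png",im[1][...,::-1])
print(sense()["clock"])
E
```

```text
pics
{'clock': np.float64(0.0), 'q': array([-1.406,  0.334,  0.04 ,  1.466, -0.013,  1.343, -0.058]), 'dq': array([-0.   , -0.001,  0.003,  0.   ,  0.   ,  0.001,  0.001]), 'tau': array([-1.0000e-03, -6.5637e+01,  1.3350e+00, -4.0380e+01, -6.0000e-02,
        4.5000e-02,  0.0000e+00]), 'eef_pos': array([0.169, 0.627, 0.222]), 'ee_rot': array([-4.130e-01, -3.114e+00,  3.000e-03]), 'ft_force': array([-0.125,  0.587,  0.555]), 'wrist_torque': array([ 0.015, -0.022,  0.013]), 'grasp_force': np.float64(0.0), 'width': np.float64(0.087)}
grasp_offset 0.0187
side cup 0.85 [0.428 0.36  0.028] [253. 167.]
side cup 0.81 [0.333 0.165 0.025] [227. 205.]
side cup 0.63 [0.458 0.213 0.081] [266. 176.]
side cup_rim 0.82 [0.487 0.425 0.024] [268. 156.]
side cup_rim 0.71 [0.523 0.176 0.066] [290. 184.]
side cup_rim 0.58 [0.295 0.233 0.027] [213. 194.]
side cradle 0.72 [ 0.485  0.202 -0.002] [277. 199.]
side cradle 0.47 [ 0.601  0.002 -0.002] [329. 234.]
side cradle 0.17 [0.456 0.211 0.077] [266. 177.]
side dryer 0.87 [ 0.561 -0.197 -0.003] [332. 289.]
side big_peg_seat 0.83 [ 0.608 -0.131  0.048] [344.
[... 468 characters left out ...]
op cup 0.66 [0.427 0.363 0.03 ] [183. 254.]
top cup_rim 0.9 [0.526 0.173 0.069] [252. 214.]
top cup_rim 0.87 [0.293 0.235 0.026] [231. 304.]
top cup_rim 0.82 [0.482 0.425 0.025] [160. 235.]
top cradle 0.58 [0.482 0.2   0.005] [245. 233.]
top dryer 0.28 [0.526 0.174 0.066] [251. 214.]
top big_peg_seat 0.84 [ 0.61  -0.126  0.051] [363. 182.]
top big_peg_tip 0.78 [ 0.609 -0.132  0.113] [368. 177.]
top cap 0.67 [0.529 0.176 0.066] [251. 213.]
top cap 0.61 [ 0.629 -0.248  0.099] [411. 170.]
top dial_grip 0.62 [ 0.492 -0.208  0.094] [398. 222.]
top brush 0.72 [ 0.599  0.001 -0.002] [316. 190.]
top jug 0.72 [ 0.789  0.006 -0.002] [312. 125.]
top stain_jar 0.87 [ 0.37   0.002 -0.   ] [318. 272.]
1.2
```

View pics/top.png

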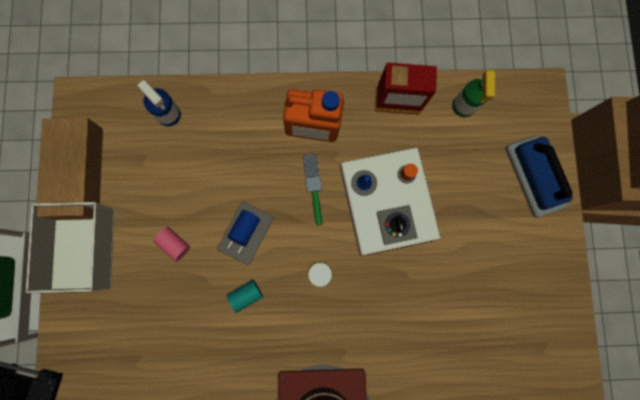

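View pics/side.png

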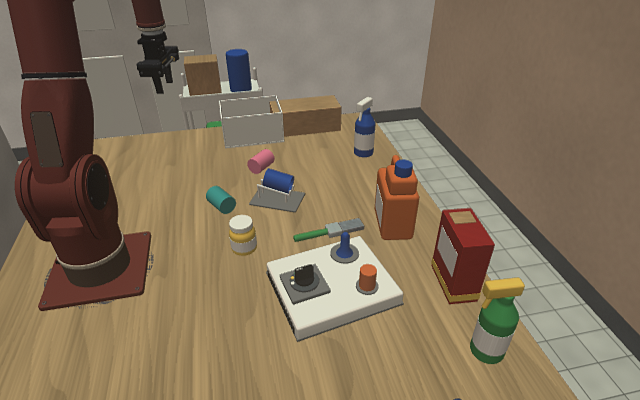

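Top view: the blue cup is in the cradle at (242,228), the pink look-alike at (171,243) and the turquoise one at (244,295). The empty blue peg is at (364,182), the cap at (410,171) and the dial at (398,225). The side view also shows a blue canister on the shelf at (238,70).
Choice: the blue cup in the cradle, (242,228). I'll check it in a close crop.

Run:
```python
from h import *
import plant; print([n for n in dir(plant) if n[0]!='_'])
T=np.load("top.npz");S=np.load("side.npz")
def crop(p,u,v,w=40,h=30):return cv2.resize(p[v-h:v+h,u-w:u+w],(400,300),interpolation=cv2.INTER_CUBIC)
o=np.vstack([np.hstack([crop(T["p"],242,230),crop(T["p"],398,220)]),np.hstack([crop(S["p"],277,187),crop(S["p"],305,275)])])
cv2.imwrite("pics/crops.png",o[...,::-1])
for n,D in(("top",T),("side",S)):
    P=cloud(n,D["d"]);p=D["p"].astype(int)
    m=(p[...,2]>p[...,0]*1.6)&(p[...,2]>60)&(p[...,2]>1.4*p[...,1])&(D["d"]>0)
    for nm,c,r in(("cup",(.49,.195),.08),("peg",(.607,-.13),.05)):
        q=P[m&(np.hypot(P[...,0]-c[0],P[...,1]-c[1])<r)&(P[...,2]>.03)]
        if len(q)<5: print(n,nm,len(q));continue
        print(n,nm,len(q),q.mean(0).round(4),q.min(0).round(3),q.max(0).round(3))
        if nm=="cup":
            u,s,v=np.linalg.svd(q-q.mean(0));print(v[0].round(3), np.ptp((q-q.mean(0))@v[0]))
    print(n,np.array(calibration(n)["R"]).round(2).tolist(),(-np.array(calibration(n)["R"]).T@calibration(n)["t"]).round(2))
```

```text
['Unreachable', 'calibration', 'camera', 'find_in', 'grasp_offset', 'pinpoint', 'regions_of', 'sense', 'sign_off']
top cup 588 [0.4914 0.1911 0.0936] [0.449 0.155 0.064] [0.535 0.232 0.11 ]
[-0.842  0.507  0.187] 0.07958703202982481
top peg 76 [ 0.6005 -0.1299  0.0778] [ 0.589 -0.149  0.044] [ 0.616 -0.11   0.116]
top [[-0.03, -1.0, 0.02], [-0.99, 0.02, -0.16], [0.16, -0.02, -0.99]] [0.37 0.04 1.31]
side cup 466 [0.4885 0.1778 0.0828] [0.445 0.151 0.039] [0.534 0.211 0.105]
[ 0.907 -0.286 -0.31 ] 0.0869397767830528
side peg 253 [ 0.6048 -0.1389  0.0749] [ 0.587 -0.15   0.048] [ 0.626 -0.123  0.114]
side [[0.98, -0.22, -0.0], [-0.13, -0.58, -0.8], [0.17, 0.78, -0.6]] [ 0.37 -0.91  0.8 ]
```

View pics/crops.png

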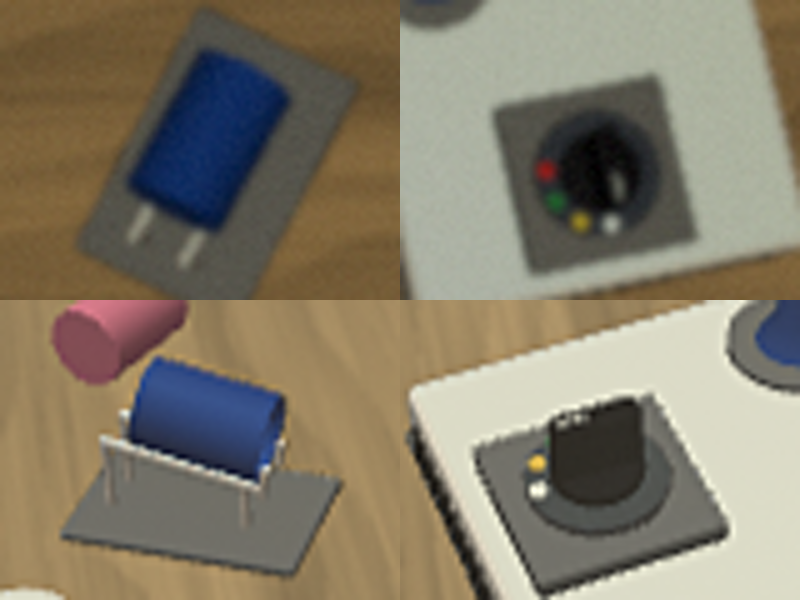

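Crops: the cup in the cradle is blue. Its mouth is at the low, stop end (side crop about (268,465), top crop about (175,205)), and there are bare wires behind its base. The dial's white line points at the white dot (top crop about (615,190)), so the dial is at 0.

Plan: grip near the base, coming from the base side with the tool at 45° to the cup axis. Then roll 180° so the tool ends 45° inclined over the peg with the mouth down.

```bash
cat >> h.py <<'E'
def rows(p,R,lin=.03,ang=7,start=None,n=None):
    s=sense(); p0,R0=(s["eef_pos"],Ro.from_rotvec(s["ee_rot"])) if start is None else start
    rv=(R0.inv()*R).as_rotvec(); d=np.array(p)-p0
    n=n or max(1,int(np.ceil(max(np.linalg.norm(d)/lin,np.degrees(np.linalg.norm(rv))/ang))))
    t=[];Rc=R0
    for i in range(n):
        t.append((Rc.inv().apply(d/n)/.2).round(3).tolist());Rc=Rc*Ro.from_rotvec(rv/n)
    print("n",n,"clock",s["clock"],"\n",str(t).replace(" ",""),"\n rot",(rv/n/np.pi).round(4).tolist())
    return np.array(p),R
def frame(az,tilt,ysign=1):
    # tool z tilted 'tilt' deg from down toward azimuth az; y at az+90*ysign
    a,t=np.radians([az,tilt]); z=np.array([np.sin(t)*np.cos(a),np.sin(t)*np.sin(a),-np.cos(t)])
    y=ysign*np.array([-np.sin(a),np.cos(a),0]); return Ro.from_matrix(np.stack([np.cross(y,z),y,z],1))
GO=.0187
E
python3 - <<'E'
from h import *
g=np.array([.479,.2013,.0745]);R=frame(-31,35);z=R.as_matrix()[:,2]
rows(g+(GO-.14)*z,R,.035,6)
E
```

```text
n 14 clock 1.2 
 [[-0.123,-0.111,0.017],[-0.124,-0.109,0.023],[-0.125,-0.106,0.029],[-0.125,-0.104,0.035],[-0.126,-0.101,0.042],[-0.126,-0.098,0.048],[-0.125,-0.096,0.054],[-0.125,-0.093,0.06],[-0.124,-0.09,0.066],[-0.122,-0.087,0.071],[-0.121,-0.085,0.077],[-0.119,-0.082,0.083],[-0.117,-0.079,0.088],[-0.114,-0.076,0.094]] 
 rot [0.0019, -0.0138, 0.0061]
```

Request:
move_arm --translation '[[-0.123,-0.111,0.017],[-0.124,-0.109,0.023],[-0.125,-0.106,0.029],[-0.125,-0.104,0.035],[-0.126,-0.101,0.042],[-0.126,-0.098,0.048],[-0.125,-0.096,0.054]]' --rot '[[0.002,-0.014,0.006],[0.002,-0.014,0.006],[0.002,-0.014,0.006],[0.002,-0.014,0.006],[0.002,-0.014,0.006],[0.002,-0.014,0.006],[0.002,-0.014,0.006]]' --gripper '[0,0,0,0,0,0,0]'

```text
clock: 2.08
eef_pos: [0.2955, 0.4315, 0.1989]
ee_rot: [0.561, 2.783, -0.12]
ft_force: [0.6, -0.2, -0.1]
width: 0.0872
grasp_force: 0.0
```

Request:
move_arm --translation '[[-0.125,-0.093,0.06],[-0.124,-0.09,0.066],[-0.122,-0.087,0.071],[-0.121,-0.085,0.077],[-0.119,-0.082,0.083],[-0.117,-0.079,0.088],[-0.114,-0.076,0.094],[0,0,0]]' --rot '[[0.002,-0.014,0.006],[0.002,-0.014,0.006],[0.002,-0.014,0.006],[0.002,-0.014,0.006],[0.002,-0.014,0.006],[0.002,-0.014,0.006],[0.002,-0.014,0.006],[0,0,0]]' --gripper '[0,0,0,0,0,0,0,0]'

```text
clock: 3.08
eef_pos: [0.421, 0.2353, 0.1756]
ee_rot: [0.675, 2.444, -0.222]
ft_force: [-0.1, 0.6, -0.6]
width: 0.0871
grasp_force: 0.0
```

Run:
```python
from h import *
s=sense();R=Ro.from_rotvec(s["ee_rot"]);print(s["eef_pos"].round(4),R.as_matrix().round(3).tolist(),s["q"].round(2))
k=calibration("wrist");print("cam",(-np.array(k["R"]).T@k["t"]).round(3),np.array(k["R"])[2].round(2))
p,d=camera("wrist");np.savez("w1.npz",p=p,d=d);cv2.imwrite("pics/w1.png",p[...,::-1])
for t in("cup","cup_rim"):
    for r in pinpoint("wrist",t): w=toW("wrist",r["position"]);print(t,round(r["confidence"],2),w.round(4),np.round(px("wrist",w)))
for n in ("wrist","top","side"):
    if n!="wrist":
        D=np.load(n+".npz");p,d=D["p"],D["d"]
    P=cloud(n,d);q=p.astype(int)
    m=(q[...,2]>q[...,0]*1.6)&(q[...,2]>60)&(q[...,2]>1.4*q[...,1])&(d>0)&(np.hypot(P[...,0]-.49,P[...,1]-.195)<.08)&(P[...,2]>.03)
    np.save("cup_"+n,P[m]);print(n,m.sum())
# cylinder fit, r=28, fixed slope
from scipy.optimize import least_squares
def f(x,Q):
    az=x[2];a=np.array([np.cos(az)*.985,np.sin(az)*.985,-.1736]);v=Q-np.array([x[0],x[1],x[3]])
    return np.linalg.norm(np.cross(v,a),axis=1)-.028
for n in("wrist","top","side"):
    Q=np.load(f"cup_{n}.npy")
    if len(Q)<50: continue
    def g(x): # move along axis pinned at x=.49
        return np.append(f(x,Q),(x[0]-.49)*100)
    r=least_squares(g,[.49,.195,-.54,.073],loss="soft_l1",f_scale=.002)
    x=r.x;a=np.array([np.cos(x[2])*.985,np.sin(x[2])*.985,-.1736]);t=(Q-[x[0],x[1],x[3]])@a
    print(n,x.round(4),np.degrees(x[2]),"extent",np.percentile(t,[.5,99.5]).round(4),"rms",np.std(f(x,Q)).round(4))
```

```text
[0.421  0.2353 0.1756] [[-0.699, 0.514, 0.497], [0.416, 0.858, -0.302], [-0.581, -0.004, -0.814]] [-1.3  -0.04  0.21  2.15  0.69  1.18 -0.37]
cam [0.292 0.312 0.267] [ 0.66 -0.4  -0.64]
cup 0.95 [0.4271 0.3637 0.0281] [493.   4.]
cup 0.83 [0.4548 0.2126 0.0722] [319. 160.]
cup 0.81 [0.3335 0.1612 0.0298] [170.  39.]
cup_rim 0.64 [0.4821 0.4228 0.0246] [592.  28.]
wrist 5387
top 588
side 466
wrist [ 0.49    0.1963 -0.4813  0.07  ] -27.576360850593566 extent [-0.0432  0.0355] rms 0.0069
top [ 0.49    0.1967 -0.4791  0.0707] -27.451268668900376 extent [-0.0386  0.0398] rms 0.0023
side [ 0.49    0.1956 -0.4948  0.0711] -28.35120789164402 extent [-0.0367  0.0417] rms 0.0023
```

View pics/w1.png

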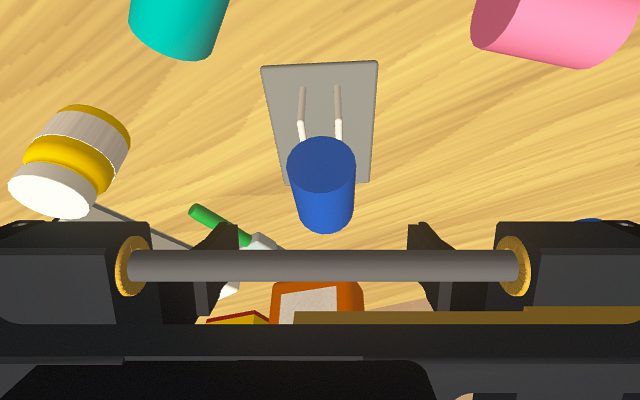

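Wrist view: the blue cup's base disc is at (321,165), centred between the fingers, with bare wires behind it at (302,130) and (338,130). The pink one (550,30) and the turquoise one (180,25) are well away. Next I'll fit a capped cylinder.

Run:
```python
from h import *
from scipy.optimize import least_squares
def sdf(x,Q):
    a=np.array([np.cos(x[3])*.985,np.sin(x[3])*.985,-.1736]);v=Q-x[:3];t=v@a
    r=np.linalg.norm(v-np.outer(t,a),axis=1);dx=r-.028;dz=abs(t-.04)-.04
    return np.minimum(np.maximum(dx,dz),0)+np.hypot(np.maximum(dx,0),np.maximum(dz,0))
al=[np.load(f"cup_{n}.npy") for n in("wrist","top","side")]
al.append(np.vstack([al[0][::10],al[1],al[2]]))
for Q in al:
    r=least_squares(sdf,[.457,.2145,.079,-.54],args=(Q,),loss="soft_l1",f_scale=.0015)
    x=r.x;print(x[:3].round(4),np.degrees(x[3]).round(2),"med",np.median(abs(sdf(x,Q))).round(4))
x=r.x;a=np.array([np.cos(x[3])*.985,np.sin(x[3])*.985,-.1736]);g=x[:3]+.026*a
R=frame(np.degrees(x[3]),35);z=R.as_matrix()[:,2];print("g",g.round(4))
s=rows(g+(GO-.06)*z,R,.03,6);rows(g+GO*z,R,.015,6,start=s)
```

```text
[0.4536 0.2154 0.0774] -27.65 med 0.0003
[0.4566 0.2141 0.0775] -27.45 med 0.0013
[0.4539 0.2145 0.0782] -27.67 med 0.0014
[0.4536 0.2151 0.0779] -27.78 med 0.0008
g [0.4763 0.2032 0.0734]
n 3 clock 3.225 
 [[0.01,-0.005,0.135],[0.009,-0.006,0.135],[0.009,-0.007,0.135]] 
 rot [-0.0034, 0.0009, -0.0044]
n 5 clock 3.225 
 [[-0.0,-0.0,0.06],[-0.0,-0.0,0.06],[-0.0,-0.0,0.06],[-0.0,-0.0,0.06],[-0.0,-0.0,0.06]] 
 rot [0.0, 0.0, 0.0]
```

Request:
move_arm --translation '[[0.01,-0.005,0.135],[0.009,-0.006,0.135],[0.009,-0.007,0.135],[0,0,0.06],[0,0,0.06],[0,0,0.06],[0,0,0.06],[0,0,0.06],[0,0,0]]' --rot '[[-0.003,0.001,-0.004],[-0.003,0.001,-0.004],[-0.003,0.001,-0.004],[0,0,0],[0,0,0],[0,0,0],[0,0,0],[0,0,0],[0,0,0]]' --gripper '[0,0,0,0,0,0,0,0,0]'

```text
clock: 4.35
eef_pos: [0.4859, 0.1958, 0.0569]
ee_rot: [0.617, 2.467, -0.199]
ft_force: [-0.2, -0.3, 0.0]
width: 0.0869
grasp_force: 0.0
```

Run:
```python
from h import *
s=sense();R=Ro.from_rotvec(s["ee_rot"]);M=R.as_matrix();print(s["ft_force"],"grasp pt",(s["eef_pos"]-GO*M[:,2]).round(4))
az=np.radians(-27.7);a=np.array([np.cos(az)*.985,np.sin(az)*.985,-.1736]);print("base in tool",R.inv().apply(np.array([.4536,.2151,.0778])-s["eef_pos"]).round(4),"axis",R.inv().apply(a).round(3))
```

```text
[-0.19568655 -0.32238321  0.02667253] grasp pt [0.4764 0.201  0.0722]
base in tool [ 0.0188  0.0017 -0.0386] axis [-0.707  0.008  0.707]
```

Request:
move_arm --translation '[[0,0,0],[0,0,0],[0,0,0],[0,0,0],[0,0,0],[0,0,0]]' --rot '[[0,0,0],[0,0,0],[0,0,0],[0,0,0],[0,0,0],[0,0,0]]' --gripper '[0.5,1,1,1,1,1]' --squeeze 20

```text
clock: 5.1
eef_pos: [0.4858, 0.1966, 0.0577]
ee_rot: [0.617, 2.467, -0.197]
ft_force: [-3.1, -2.1, 3.8]
width: 0.0561
grasp_force: 20.0
```

Request:
move_arm --translation '[[0,0,-0.04],[0,0,-0.08],[0,0,-0.12],[0,0,-0.15],[0,0,-0.15],[0,0,-0.15],[0,0,-0.15],[0,0,-0.15],[0,0,-0.1],[0,0,0]]' --rot '[[0,0,0],[0,0,0],[0,0,0],[0,0,0],[0,0,0],[0,0,0],[0,0,0],[0,0,0],[0,0,0],[0,0,0]]' --gripper '[1,1,1,1,1,1,1,1,1,1]'

```text
clock: 6.35
eef_pos: [0.3753, 0.2572, 0.2372]
ee_rot: [0.615, 2.467, -0.193]
ft_force: [1.0, 0.2, -1.4]
width: 0.0562
grasp_force: 20.0
```

Run:
```python
from h import *
s=sense();print(s["q"].round(2),s["eef_pos"].round(3),s["width"],s["grasp_force"],s["ft_force"].round(2))
R=frame(10,45,-1);b=np.array([.0188,0,-.0386]) # base in tool
off=R.apply(b)   # base - tcp
P=np.array([.607,-.131,.049])
tcp=P+[0,0,.08+.062+.06]-off;print("tcp",tcp.round(3))
rows(tcp,R,.03,6)
```

```text
[-1.35 -0.15  0.14  2.1   0.65  1.34 -0.33] [0.375 0.257 0.237] 0.056186646060036996 19.99991007585777 [ 1.    0.19 -1.43]
tcp [ 0.621 -0.129  0.21 ]
n 26 clock 6.35 
 [[-0.06,-0.043,0.048],[-0.065,-0.038,0.046],[-0.069,-0.031,0.045],[-0.073,-0.025,0.043],[-0.076,-0.018,0.041],[-0.078,-0.011,0.039],[-0.08,-0.003,0.037],[-0.08,0.005,0.036],[-0.08,0.012,0.034],[-0.08,0.02,0.032],[-0.078,0.027,0.031],[-0.075,0.035,0.029],[-0.072,0.042,0.028],[-0.069,0.048,0.027],[-0.064,0.055,0.026],[-0.059,0.061,0.025],[-0.053,0.066,0.024],[-0.047,0.071,0.024],[-0.04,0.075,0.024],[-0.033,0.078,0.023],[-0.026,0.081,0.023],[-0.018,0.083,0.024],[-0.011,0.084,0.024],[-0.003,0.085,0.025],[0.005,0.084,0.025],[0.013,0.083,0.026]] 
 rot [-0.0028, 0.007, 0.0314]
```

Request:
move_arm --translation '[[-0.06,-0.043,0.048],[-0.065,-0.038,0.046],[-0.069,-0.031,0.045],[-0.073,-0.025,0.043],[-0.076,-0.018,0.041],[-0.078,-0.011,0.039],[-0.08,-0.003,0.037],[-0.08,0.005,0.036],[-0.08,0.012,0.034]]' --rot '[[-0.003,0.007,0.031],[-0.003,0.007,0.031],[-0.003,0.007,0.031],[-0.003,0.007,0.031],[-0.003,0.007,0.031],[-0.003,0.007,0.031],[-0.003,0.007,0.031],[-0.003,0.007,0.031],[-0.003,0.007,0.031]]' --gripper '[1,1,1,1,1,1,1,1,1]'

```text
clock: 7.48
eef_pos: [0.4612, 0.1217, 0.2262]
ee_rot: [1.655, 2.122, 0.325]
ft_force: [0.1, 0.7, -1.4]
width: 0.0561
grasp_force: 20.0
```

Run:
```python
from h import *
s=sense();print(s["q"].round(2),s["eef_pos"].round(3),s["width"])
R=frame(10,45,-1);rows([.621,-.129,.21],R,.03,6)
```

```text
[-0.96 -0.37  0.27  2.23  0.55  1.   -0.68] [0.461 0.122 0.226] 0.05608955057265481
n 17 clock 7.475 
 [[-0.079,0.019,0.032],[-0.078,0.027,0.03],[-0.075,0.034,0.029],[-0.072,0.041,0.028],[-0.068,0.048,0.026],[-0.064,0.054,0.025],[-0.059,0.06,0.025],[-0.053,0.065,0.024],[-0.047,0.07,0.023],[-0.04,0.074,0.023],[-0.033,0.078,0.023],[-0.026,0.08,0.023],[-0.018,0.082,0.023],[-0.011,0.084,0.024],[-0.003,0.084,0.024],[0.005,0.084,0.025],[0.013,0.083,0.026]] 
 rot [-0.0028, 0.0069, 0.0316]
```

Request:
move_arm --translation '[[-0.079,0.019,0.032],[-0.078,0.027,0.03],[-0.075,0.034,0.029],[-0.072,0.041,0.028],[-0.068,0.048,0.026],[-0.064,0.054,0.025],[-0.059,0.06,0.025],[-0.053,0.065,0.024]]' --rot '[[-0.003,0.007,0.032],[-0.003,0.007,0.032],[-0.003,0.007,0.032],[-0.003,0.007,0.032],[-0.003,0.007,0.032],[-0.003,0.007,0.032],[-0.003,0.007,0.032],[-0.003,0.007,0.032]]' --gripper '[1,1,1,1,1,1,1,1]'

```text
clock: 8.48
eef_pos: [0.5359, 0.0035, 0.2183]
ee_rot: [2.437, 1.416, 0.794]
ft_force: [0.3, 0.5, -0.0]
width: 0.0563
grasp_force: 20.0
```

Run:
```python
from h import *
s=sense();print(s["q"].round(2),s["eef_pos"].round(3),s["width"])
R=frame(10,45,-1);rows([.621,-.129,.21],R,.03,6)
```

```text
[-0.56 -0.36  0.42  2.26  0.22  0.64 -0.78] [0.536 0.004 0.218] 0.05634307078338052
n 9 clock 8.475 
 [[-0.046,0.071,0.024],[-0.039,0.075,0.023],[-0.032,0.078,0.023],[-0.025,0.081,0.023],[-0.017,0.083,0.024],[-0.01,0.084,0.024],[-0.002,0.084,0.024],[0.006,0.084,0.025],[0.013,0.083,0.026]] 
 rot [-0.0026, 0.0067, 0.0312]
```

Request:
move_arm --translation '[[-0.046,0.071,0.024],[-0.039,0.075,0.023],[-0.032,0.078,0.023],[-0.025,0.081,0.023],[-0.017,0.083,0.024],[-0.01,0.084,0.024],[-0.002,0.084,0.024],[0.006,0.084,0.025],[0.013,0.083,0.026],[0,0,0]]' --rot '[[-0.003,0.007,0.031],[-0.003,0.007,0.031],[-0.003,0.007,0.031],[-0.003,0.007,0.031],[-0.003,0.007,0.031],[-0.003,0.007,0.031],[-0.003,0.007,0.031],[-0.003,0.007,0.031],[-0.003,0.007,0.031],[0,0,0]]' --gripper '[1,1,1,1,1,1,1,1,1,1]'

```text
clock: 9.72
eef_pos: [0.6214, -0.1287, 0.2114]
ee_rot: [-2.831, -0.255, -1.191]
ft_force: [-0.0, 0.3, -0.5]
width: 0.0564
grasp_force: 20.0
```

```bash
cat > m.py <<'E'
from h import *
from scipy.optimize import least_squares
def sdf(x,Q):
    a=np.array([x[3],x[4],-1.]);a/=np.linalg.norm(a);v=Q-x[:3];t=v@a
    r=np.linalg.norm(v-np.outer(t,a),axis=1);dx=r-.028;dz=abs(t-.04)-.04
    return np.minimum(np.maximum(dx,dz),0)+np.hypot(np.maximum(dx,0),np.maximum(dz,0))
def blue(c,p,d):
    P=cloud(c,d);q=p.astype(int)
    return P[(q[...,2]>q[...,0]*1.6)&(q[...,2]>60)&(q[...,2]>1.4*q[...,1])&(d>0)]
def measure(tag):
    s=sense();R=Ro.from_rotvec(s["ee_rot"]);print(s["q"].round(2),s["eef_pos"].round(4),R.as_matrix()[:,2].round(3))
    base=s["eef_pos"]+R.apply([.0188,0,-.0386]);print("pred base",base.round(4),"axis",R.apply([-.707,0,.707]).round(3))
    L=[]
    for c in("side","wrist","top"):
        p,d=camera(c);cv2.imwrite(f"pics/{c}_{tag}.png",p[...,::-1]);B=blue(c,p,d)
        Q=B[(np.linalg.norm(B-(base-[0,0,.04]),axis=1)<.07)&(B[:,2]>base[2]-.095)]
        print(c,len(Q))
        if len(Q)>100:
            L.append(Q[::max(1,len(Q)//400)])
            x=least_squares(sdf,[*base,0,0],args=(Q,),loss="soft_l1",f_scale=.0015).x;print(c,"base",x[:3].round(4),"axis/-z",x[3:].round(3),"med",np.median(abs(sdf(x,Q))).round(4))
        for t in("big_peg_seat","big_peg_tip","cup","cup_rim","dial_grip"):
            for r in pinpoint(c,t)[:2]: print("  ",t,round(r["confidence"],2),toW(c,r["position"]).round(4))
E
python3 -c "
from m import *
measure('a')"
```

```text
[-0.77 -0.26  1.02  2.22 -0.36  0.35 -0.78] [ 0.6214 -0.1287  0.2114] [ 0.704  0.119 -0.7  ]
pred base [ 0.6072 -0.1308  0.2518] axis [ 0.012 -0.007 -1.   ]
side 200
side base [ 0.611  -0.1303  0.2499] axis/-z [-0.015 -0.011] med 0.0008
   big_peg_seat 0.61 [ 0.61   -0.1343  0.0491]
   big_peg_tip 0.69 [ 0.6089 -0.1328  0.1114]
   big_peg_tip 0.22 [ 0.5624 -0.1967 -0.006 ]
   cup 0.81 [0.3328 0.1667 0.0233]
   cup 0.71 [0.4313 0.3599 0.0272]
   cup_rim 0.7 [0.2932 0.2332 0.0248]
   cup_rim 0.62 [ 0.6048 -0.1319  0.1704]
   dial_grip 0.65 [ 0.485   0.2018 -0.0027]
   dial_grip 0.63 [ 0.4893 -0.2143  0.0932]
wrist 10495
wrist base [ 0.6079 -0.1301  0.2498] axis/-z [ 0.019 -0.011] med 0.0004
   cup 0.75 [ 0.6074 -0.1321  0.2441]
top 366
top base [ 0.6114 -0.1304  0.2505] axis/-z [-0.01  -0.005] med 0.0013
   cup 0.81 [ 0.6071 -0.1301  0.2485]
   cup 0.74 [0.335  0.1607 0.0283]
   cup_rim 0.94 [0.2956 0.2346 0.0251]
   cup_rim 0.85 [0.4826 0.4232 0.0253]
   dial_grip 0.26 [ 0.6089 -0.1319  0.1732]
```

View pics/side_a.png

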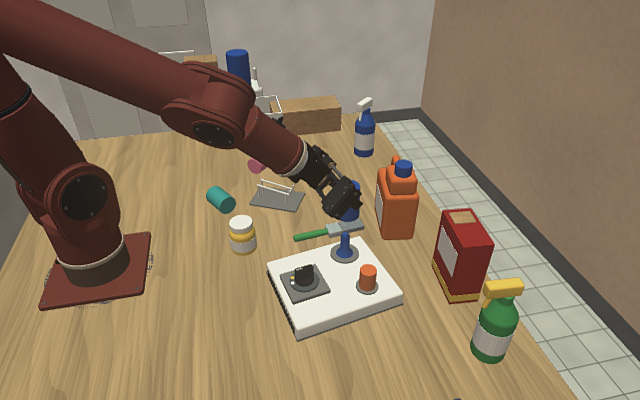

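Side view: the cup hangs mouth down at about (347,205), right above the blue peg (345,245), and is vertical within about 1°. Next I'll fit the peg from the first clouds.

```bash
python3 - <<'E'
from m import *
for n in("top","side"):
    D=np.load(n+".npz");B=blue(n,D["p"],D["d"]);Q=B[(np.hypot(B[:,0]-.607,B[:,1]+.131)<.035)&(B[:,2]>.05)]
    z0=.049
    prof=lambda z:np.interp(z,[z0,z0+.017,z0+.059,z0+.062],[.0215,.011,.011,.009])
    f=lambda x:np.where(Q[:,2]>z0+.060,np.minimum(0,0),np.hypot(Q[:,0]-x[0],Q[:,1]-x[1])-prof(Q[:,2]))
    r=least_squares(f,[.607,-.131],loss="soft_l1",f_scale=.001);print(n,len(Q),r.x.round(4),np.median(abs(f(r.x))).round(4),"top z",np.percentile(Q[:,2],95).round(3))
E
python3 - <<'E'
from h import *
s=sense();R=frame(10,45,-1);P=np.array([.608,-.131])
base=s["eef_pos"]+Ro.from_rotvec(s["ee_rot"]).apply([.0188,0,-.0386])
tgt=np.array([*P,.049+.08+.045])-R.apply([.0188,0,-.0386])
rows(tgt,R,.012,3)
E
```

```text
top 67 [ 0.6094 -0.1279] 0.0006 top z 0.111
side 244 [ 0.608  -0.1293] 0.001 top z 0.11
n 7 clock 10.625 
 [[-0.041,0.0,0.039],[-0.041,0.0,0.039],[-0.041,0.0,0.039],[-0.041,0.0,0.039],[-0.04,0.0,0.04],[-0.04,0.001,0.04],[-0.04,0.001,0.04]] 
 rot [0.0002, -0.0005, 0.0004]
```

Request:
move_arm --translation '[[-0.041,0,0.039],[-0.041,0,0.039],[-0.041,0,0.039],[-0.041,0,0.039],[-0.041,0,0.039],[-0.041,0,0.039],[-0.041,0,0.039],[0,0,0]]' --rot '[[0,-0.0005,0],[0,-0.0005,0],[0,-0.0005,0],[0,-0.0005,0],[0,-0.0005,0],[0,-0.0005,0],[0,-0.0005,0],[0,0,0]]' --gripper '[1,1,1,1,1,1,1,1]'

```text
clock: 11.62
eef_pos: [0.6138, -0.1251, 0.1394]
ee_rot: [-2.842, -0.256, -1.177]
ft_force: [-0.5, -0.6, -1.4]
width: 0.0562
grasp_force: 20.0
```

Run:
```python
from m import *
measure('b')
s=sense();R=frame(10,45,-1)
tgt=np.array([.607,-.130,.049+.08+.006])-R.apply([.0188,0,-.0386])
rows(tgt,R,.008,3)
```

```text
[-1.09 -0.22  1.38  2.31 -0.71  0.23 -0.38] [ 0.6138 -0.1251  0.1394] [ 0.697  0.114 -0.708]
pred base [ 0.6   -0.127  0.18 ] axis [ 0.001 -0.012 -1.   ]
side 175
side base [ 0.6012 -0.126   0.1774] axis/-z [ 0.012 -0.024] med 0.0008
   big_peg_seat 0.84 [ 0.6081 -0.1311  0.0484]
   big_peg_seat 0.69 [ 0.56   -0.2004 -0.0055]
   big_peg_tip 0.97 [ 0.6085 -0.1314  0.1125]
   cup 0.86 [0.3309 0.1644 0.0272]
   cup 0.54 [ 0.6047 -0.1268  0.1792]
   cup_rim 0.66 [ 0.5966 -0.1247  0.0985]
   cup_rim 0.61 [0.2953 0.231  0.0237]
   dial_grip 0.72 [ 0.4929 -0.2133  0.0939]
wrist 10505
wrist base [ 0.6007 -0.1282  0.1777] axis/-z [ 0.009 -0.015] med 0.0004
   cup 0.73 [ 0.5979 -0.1291  0.1727]
top 323
top base [ 0.6039 -0.1279  0.1782] axis/-z [-0.032 -0.01 ] med 0.0015
   cup 0.94 [0.4272 0.3632 0.029 ]
   cup 0.65 [0.3355 0.1613 0.0267]
   cup_rim 0.96 [0.484  0.4236 0.0261]
   cup_rim 0.82 [0.2946 0.2335 0.0267]
n 6 clock 12.525 
 [[-0.023,0.002,0.03],[-0.023,0.002,0.03],[-0.023,0.002,0.03],[-0.023,0.003,0.03],[-0.023,0.003,0.03],[-0.023,0.003,0.03]] 
 rot [0.0005, -0.0, 0.0005]
```

The cup drifted 7 mm in x because joint 3 hit its limit (1.38). I'll go back up and swing the tool about the vertical to a roomier azimuth.

Run:
```python
from h import *
b=np.array([.0188,0,-.0386])
def T(h,z): R=frame(h,45,-1); return np.array([.607,-.130,z])-R.apply(b),R
s=rows(*T(10,.25),.02,5)
s=rows(*T(-28,.25),.03,6,start=s)
```

```text
n 4 clock 12.525 
 [[0.067,0.005,-0.056],[0.067,0.005,-0.056],[0.067,0.005,-0.056],[0.067,0.004,-0.056]] 
 rot [0.0007, -0.0, 0.0007]
n 7 clock 12.525 
 [[-0.001,0.006,-0.001],[-0.001,0.006,-0.001],[-0.001,0.006,-0.001],[-0.0,0.007,-0.0],[0.0,0.007,0.0],[0.001,0.006,0.001],[0.001,0.006,0.001]] 
 rot [-0.0213, -0.0, 0.0213]
```

Request:
move_arm --translation '[[0.067,0.005,-0.056],[0.067,0.005,-0.056],[0.067,0.005,-0.056],[0.067,0.005,-0.056]]' --rot '[[0.001,0,0.001],[0.001,0,0.001],[0.001,0,0.001],[0,0,0]]' --gripper '[1,1,1,1]'

```text
clock: 13.02
eef_pos: [0.6208, -0.128, 0.2099]
ee_rot: [-2.832, -0.247, -1.172]
ft_force: [0.7, -0.1, -0.0]
width: 0.0562
grasp_force: 20.0
```

Request:
move_arm --translation '[[0,0.006,0],[0,0.006,0],[0,0.006,0],[0,0.006,0],[0,0.006,0],[0,0.006,0],[0,0.006,0],[0,0,0]]' --rot '[[-0.0213,0,0.0213],[-0.0213,0,0.0213],[-0.0213,0,0.0213],[-0.0213,0,0.0213],[-0.0213,0,0.0213],[-0.0213,0,0.0213],[-0.0213,0,0.0213],[0,0,0]]' --gripper '[1,1,1,1,1,1,1,1]'

```text
clock: 14.02
eef_pos: [0.6187, -0.134, 0.2076]
ee_rot: [2.735, -0.516, 1.112]
ft_force: [-0.2, 1.0, -0.6]
width: 0.0562
grasp_force: 20.0
```

Run:
```python
from h import *
b=np.array([.0188,0,-.0386])
def T(h,z): R=frame(h,45,-1); return np.array([.607,-.130,z])-R.apply(b),R
s=sense();R=Ro.from_rotvec(s["ee_rot"]);print(s["q"].round(2),(s["eef_pos"]+R.apply(b)).round(4),R.apply([-.707,0,.707]).round(3))
s=rows(*T(-65,.25),.03,6)
```

```text
[ 0.23 -0.1  -0.24  2.21  0.7   0.38 -2.52] [ 0.6062 -0.1289  0.2484] [-0.013  0.001 -1.   ]
n 8 clock 14.025 
 [[-0.0,0.006,-0.002],[0.0,0.007,-0.001],[0.001,0.007,-0.001],[0.001,0.007,-0.0],[0.002,0.006,0.0],[0.002,0.006,0.0],[0.002,0.006,0.001],[0.003,0.006,0.001]] 
 rot [-0.0211, 0.0004, 0.0216]
```

Run:
```python
from h import *
b=np.array([.0188,0,-.0386])
def T(h,z): R=frame(h,45,-1); return np.array([.607,-.130,z])-R.apply(b),R
s=rows(*T(-18,.25),.03,4)
s=rows(*T(-18,.18),.015,6,start=s)
```

```text
n 1 clock 14.025 
 [[0.012,-0.001,-0.001]] 
 rot [0.0144, 0.0039, -0.0127]
n 5 clock 14.025 
 [[-0.049,0.0,0.049],[-0.049,0.0,0.049],[-0.049,0.0,0.049],[-0.049,0.0,0.049],[-0.049,0.0,0.049]] 
 rot [0.0, 0.0, 0.0]
```

Request:
move_arm --translation '[[0.012,0,0],[-0.049,0,0.049],[-0.049,0,0.049],[-0.049,0,0.049],[-0.049,0,0.049],[-0.049,0,0.049],[0,0,0]]' --rot '[[0.014,0.004,-0.013],[0,0,0],[0,0,0],[0,0,0],[0,0,0],[0,0,0],[0,0,0]]' --gripper '[1,1,1,1,1,1,1]'

```text
clock: 14.9
eef_pos: [0.6164, -0.1415, 0.1546]
ee_rot: [2.767, -0.437, 1.131]
ft_force: [0.7, -1.4, -1.1]
width: 0.0562
grasp_force: 20.0
```

Run:
```python
from h import *
b=np.array([.0188,0,-.0386])
def T(h,z): R=frame(h,45,-1); return np.array([.607,-.130,z])-R.apply(b),R
s=sense();R=Ro.from_rotvec(s["ee_rot"]);print(s["q"].round(2),(s["eef_pos"]+R.apply(b)).round(4),R.apply([-.707,0,.707]).round(3),R.apply([0,0,1]).round(3))
s=rows(*T(-18,.16),.015,6)
```

```text
[ 0.71 -0.02 -0.65  2.26  0.9   0.22 -2.65] [ 0.6035 -0.1372  0.1953] [-0.01  0.   -1.  ] [ 0.666 -0.218 -0.714]
n 3 clock 14.9 
 [[-0.039,-0.013,0.044],[-0.039,-0.013,0.043],[-0.04,-0.013,0.043]] 
 rot [0.0002, 0.001, 0.0002]
```

The straight-out approach runs joint 6 towards zero, which is singular. A tangential approach from the right (azimuth about +70°) gives joint 6 ≈ 1 and joint 5 ≈ -0.95, so I'll raise and swing there.

```bash
cat >> h.py <<'E'
b=np.array([.0188,0,-.0386])
def T(h,z,x=.607,y=-.130): R=frame(h,45,-1); return np.array([x,y,z])-R.apply(b),R
def st():
    s=sense();R=Ro.from_rotvec(s["ee_rot"]);z=R.apply([0,0,1]);print(s["q"].round(2),"base",(s["eef_pos"]+R.apply(b)).round(4),"ax",R.apply([-.707,0,.707]).round(3),"h",np.degrees(np.arctan2(z[1],z[0])).round(1),"F",s["ft_force"].round(1))
E
python3 - <<'E'
from h import *
s=rows(*T(-18,.30),.025,5)
s=rows(*T(20,.30),.025,5,start=s)
E
```

```text
n 5 clock 14.9 
 [[0.075,-0.008,-0.074],[0.075,-0.008,-0.074],[0.075,-0.008,-0.073],[0.075,-0.008,-0.073],[0.075,-0.008,-0.073]] 
 rot [0.0001, 0.0006, 0.0001]
n 8 clock 14.9 
 [[-0.001,-0.005,-0.001],[-0.001,-0.006,-0.001],[-0.001,-0.006,-0.001],[-0.0,-0.006,-0.0],[0.0,-0.006,0.0],[0.0,-0.006,0.0],[0.001,-0.006,0.001],[0.001,-0.006,0.001]] 
 rot [0.0187, -0.0, -0.0187]
```

Request:
move_arm --translation '[[0.075,-0.008,-0.073],[0.075,-0.008,-0.073],[0.075,-0.008,-0.073],[0.075,-0.008,-0.073],[0.075,-0.008,-0.073],[0,0,0]]' --rot '[[0,0,0],[0,0,0],[0,0,0],[0,0,0],[0,0,0],[0,0,0]]' --gripper '[1,1,1,1,1,1]'

```text
clock: 15.65
eef_pos: [0.6233, -0.1307, 0.2626]
ee_rot: [2.767, -0.43, 1.14]
ft_force: [0.4, 0.4, -1.5]
width: 0.0563
grasp_force: 20.0
```

Request:
move_arm --translation '[[0,-0.006,0],[0,-0.006,0],[0,-0.006,0],[0,-0.006,0],[0,-0.006,0],[0,-0.006,0],[0,-0.006,0],[0,-0.006,0],[0,0,0]]' --rot '[[0.0187,0,-0.0187],[0.0187,0,-0.0187],[0.0187,0,-0.0187],[0.0187,0,-0.0187],[0.0187,0,-0.0187],[0.0187,0,-0.0187],[0.0187,0,-0.0187],[0.0187,0,-0.0187],[0,0,0]]' --gripper '[1,1,1,1,1,1,1,1,1]'

```text
clock: 16.77
eef_pos: [0.6222, -0.1232, 0.2584]
ee_rot: [-2.745, -0.484, -1.122]
ft_force: [-1.2, 0.5, -1.2]
width: 0.0563
grasp_force: 20.0
```

Run:
```python
from h import *
st()
s=rows(*T(70,.30),.025,5)
```

```text
[ 0.15 -0.07  0.26  2.06 -0.81  0.7  -0.29] base [ 0.6095 -0.1281  0.2991] ax [-0.01   0.001 -1.   ] h 20.4 F [-1.2  0.5 -1.2]
n 10 clock 16.775 
 [[-0.002,-0.005,-0.003],[-0.002,-0.005,-0.003],[-0.002,-0.005,-0.002],[-0.001,-0.006,-0.002],[-0.001,-0.006,-0.002],[-0.001,-0.006,-0.001],[-0.0,-0.006,-0.001],[0.0,-0.006,-0.001],[0.0,-0.006,-0.0],[0.001,-0.006,0.0]] 
 rot [0.0194, 0.0002, -0.0198]
```

Much better configuration; I'll keep swinging.

Request:
move_arm --translation '[[-0.002,-0.005,-0.003],[-0.002,-0.005,-0.003],[-0.002,-0.005,-0.002],[-0.001,-0.006,-0.002],[-0.001,-0.006,-0.002],[-0.001,-0.006,-0.001],[0,-0.006,-0.001],[0,-0.006,-0.001],[0,-0.006,0],[0.001,-0.006,0]]' --rot '[[0.0194,0,-0.0198],[0.0194,0,-0.0198],[0.0194,0,-0.0198],[0.0194,0,-0.0198],[0.0194,0,-0.0198],[0.0194,0,-0.0198],[0.0194,0,-0.0198],[0.0194,0,-0.0198],[0.0194,0,-0.0198],[0.0194,0,-0.0198]]' --gripper '[1,1,1,1,1,1,1,1,1,1]'

```text
clock: 18.02
eef_pos: [0.6119, -0.1155, 0.2597]
ee_rot: [-2.096, -1.471, -0.857]
ft_force: [0.1, 0.2, -1.2]
width: 0.0561
grasp_force: 20.0
```

Run:
```python
from h import *
st()
s=rows(*T(70,.175),.015,5)
```

```text
[ 0.28  0.36  0.32  1.6  -0.86  1.5   0.45] base [ 0.6073 -0.1284  0.3004] ax [-0.004 -0.006 -1.   ] h 70.3 F [ 0.1  0.2 -1.2]
n 9 clock 18.025 
 [[-0.049,0.0,0.049],[-0.049,0.0,0.049],[-0.049,0.0,0.049],[-0.049,0.0,0.049],[-0.05,0.0,0.049],[-0.05,0.0,0.049],[-0.05,0.0,0.049],[-0.05,0.0,0.049],[-0.05,0.0,0.049]] 
 rot [-0.0001, 0.0003, 0.0]
```

Request:
move_arm --translation '[[-0.049,0,0.049],[-0.049,0,0.049],[-0.049,0,0.049],[-0.049,0,0.049],[-0.049,0,0.049],[-0.049,0,0.049],[-0.049,0,0.049],[-0.049,0,0.049],[-0.049,0,0.049],[0,0,0]]' --rot '[[0,0,0],[0,0,0],[0,0,0],[0,0,0],[0,0,0],[0,0,0],[0,0,0],[0,0,0],[0,0,0],[0,0,0]]' --gripper '[1,1,1,1,1,1,1,1,1,1]'

```text
clock: 19.27
eef_pos: [0.6112, -0.1161, 0.1349]
ee_rot: [-2.095, -1.469, -0.86]
ft_force: [0.2, -0.8, -0.0]
width: 0.0561
grasp_force: 20.0
```

Run:
```python
from m import *
st();measure('c');st()
s=rows(*T(70,.049+.08+.006,.608,-.130),.009,5)
```

```text
[ 0.3   0.48  0.3   1.71 -0.92  1.35  0.63] base [ 0.6066 -0.1291  0.1755] ax [-0.004 -0.004 -1.   ] h 70.2 F [ 0.2 -0.8 -0. ]
[ 0.3   0.48  0.3   1.71 -0.92  1.35  0.63] [ 0.6112 -0.1161  0.1349] [ 0.238  0.662 -0.711]
pred base [ 0.6066 -0.1291  0.1755] axis [-0.004 -0.004 -1.   ]
side 215
side base [ 0.6075 -0.1269  0.1747] axis/-z [ 0.009 -0.031] med 0.0008
   big_peg_seat 0.79 [ 0.6072 -0.1274  0.0492]
   big_peg_tip 0.77 [ 0.6115 -0.1289  0.1151]
   cup 0.7 [0.4312 0.3619 0.0255]
   cup 0.68 [0.3294 0.1645 0.0259]
   cup_rim 0.85 [0.2927 0.2357 0.0268]
   cup_rim 0.81 [ 0.607  -0.1283  0.0938]
   dial_grip 0.93 [ 0.49   -0.2161  0.094 ]
   dial_grip 0.31 [ 0.6102 -0.1288  0.1131]
wrist 10526
wrist base [ 0.607  -0.1299  0.1743] axis/-z [ 0.005 -0.001] med 0.0004
   cup 0.92 [ 0.604  -0.1316  0.1705]
   cup 0.71 [0.4267 0.3623 0.0265]
   dial_grip 0.59 [0.7848 0.0018 0.0008]
top 384
top base [ 0.6086 -0.1299  0.1746] axis/-z [0.008 0.028] med 0.0013
   big_peg_seat 0.63 [ 0.6092 -0.1291  0.0546]
   big_peg_seat 0.44 [ 0.6123 -0.1302  0.1103]
   big_peg_tip 0.58 [ 0.6085 -0.1298  0.1098]
   cup 0.84 [0.3331 0.1655 0.027 ]
   cup 0.7 [0.4273 0.3623 0.0301]
   cup_rim 0.88 [0.2977 0.2324 0.0245]
   cup_rim 0.69 [0.4859 0.4278 0.0256]
   dial_grip 0.56 [ 0.4923 -0.2107  0.094 ]
[ 0.3   0.48  0.3   1.71 -0.92  1.35  0.63] base [ 0.6071 -0.1294  0.177 ] ax [-0.002 -0.005 -1.   ] h 70.1 F [ 0.4 -0.  -0.1]
n 5 clock 20.175 
 [[-0.03,0.001,0.03],[-0.03,0.001,0.03],[-0.03,0.001,0.03],[-0.03,0.001,0.03],[-0.03,0.001,0.03]] 
 rot [-0.0001, 0.0003, 0.0001]
```

View pics/side_c.png

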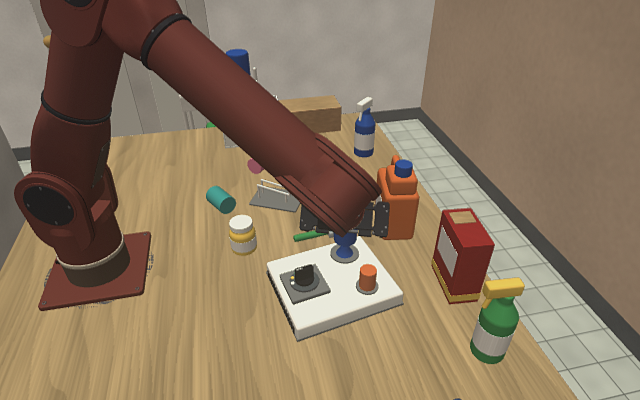

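Side view: the cup sits over the peg at (346,240) with its rim around the post, and the body clears the cap (368,278) and the dial (303,278). I'll descend on the axis and then feel for the seat.

Request:
move_arm --translation '[[-0.03,0,0.03],[-0.03,0.001,0.03],[-0.03,0.001,0.03],[-0.03,0.001,0.03],[-0.022,0,0.022],[0,0,0]]' --rot '[[0,0,0],[0,0,0],[0,0,0],[0,0,0],[0,0,0],[0,0,0]]' --gripper '[1,1,1,1,1,1]'

```text
clock: 20.92
eef_pos: [0.612, -0.1167, 0.0955]
ee_rot: [-2.095, -1.47, -0.861]
ft_force: [0.4, -0.3, -1.2]
width: 0.0566
grasp_force: 20.0
```

Request:
move_arm --translation '[[-0.007,0,0.007],[-0.007,0,0.007],[0,0,0]]' --rot '[[0,0,0],[0,0,0],[0,0,0]]' --gripper '[1,1,1]'

```text
clock: 21.3
eef_pos: [0.6123, -0.1168, 0.0922]
ee_rot: [-2.096, -1.47, -0.862]
ft_force: [-0.0, 0.9, -0.5]
width: 0.0561
grasp_force: 20.0
```

Run:
```python
from h import *
st()
```

```text
[ 0.31  0.54  0.29  1.73 -0.95  1.31  0.7 ] base [ 0.6076 -0.1298  0.1328] ax [-0.002 -0.005 -1.   ] h 70.1 F [-0.   0.9 -0.5]
```

Request:
move_arm --translation '[[-0.0035,0,0.0035],[-0.0035,0,0.0035],[0,0,0]]' --rot '[[0,0,0],[0,0,0],[0,0,0]]' --gripper '[1,1,1]'

```text
clock: 21.68
eef_pos: [0.6125, -0.1168, 0.0909]
ee_rot: [-2.095, -1.47, -0.863]
ft_force: [-1.0, 0.5, 5.0]
width: 0.0562
grasp_force: 20.0
```

Request:
move_arm --translation '[[-0.0035,0,0.0035],[0,0,0]]' --rot '[[0,0,0],[0,0,0]]' --gripper '[1,1]'

```text
clock: 21.92
eef_pos: [0.6126, -0.1167, 0.0908]
ee_rot: [-2.094, -1.47, -0.864]
ft_force: [-3.1, -0.9, 11.4]
width: 0.0562
grasp_force: 20.0
```

Request:
move_arm --translation '[[-0.0035,0,0.0035],[0,0,0]]' --rot '[[0,0,0],[0,0,0]]' --gripper '[1,1]'

```text
clock: 22.18
eef_pos: [0.6127, -0.1168, 0.0907]
ee_rot: [-2.093, -1.471, -0.866]
ft_force: [-6.0, -1.6, 16.1]
width: 0.056
grasp_force: 20.0
```

Run:
```python
from m import *
st();measure('d')
p=cv2.imread("pics/side_d.png");cv2.imwrite("pics/d_crop.png",cv2.resize(p[210:290,300:400],(800,600)[:2] if 0 else (750,600),interpolation=cv2.INTER_CUBIC))
```

```text
[ 0.31  0.54  0.29  1.73 -0.95  1.3   0.7 ] base [ 0.6079 -0.1298  0.1313] ax [ 0.001 -0.003 -1.   ] h 70.0 F [-6.  -1.6 16.1]
[ 0.31  0.54  0.29  1.73 -0.95  1.3   0.7 ] [ 0.6127 -0.1168  0.0907] [ 0.241  0.663 -0.709]
pred base [ 0.6079 -0.1298  0.1313] axis [ 0.001 -0.003 -1.   ]
side 101
side base [ 0.6059 -0.1305  0.1293] axis/-z [0.04  0.017] med 0.0007
   big_peg_seat 0.54 [ 0.6076 -0.1309  0.0485]
   big_peg_seat 0.46 [ 0.6253 -0.2491  0.0988]
   big_peg_tip 0.42 [ 0.5619 -0.1986 -0.0064]
   cup 0.85 [0.3349 0.1652 0.0259]
   cup_rim 0.71 [ 0.6057 -0.1302  0.0479]
   dial_grip 0.89 [ 0.4922 -0.2137  0.0934]
wrist 10579
wrist base [ 0.6078 -0.1302  0.1283] axis/-z [-0.001 -0.002] med 0.0004
   cup 0.63 [ 0.6032 -0.1348  0.1199]
top 364
top base [ 0.6101 -0.13    0.1291] axis/-z [0.002 0.01 ] med 0.0014
   big_peg_seat 0.68 [ 0.6074 -0.1257  0.052 ]
   big_peg_tip 0.5 [ 0.6113 -0.1308  0.1125]
   cup 0.93 [0.3378 0.1627 0.0288]
   cup 0.74 [0.4297 0.3656 0.0303]
   cup_rim 0.9 [0.294  0.2325 0.024 ]
   cup_rim 0.68 [ 0.6136 -0.1313  0.0514]
   dial_grip 0.72 [ 0.4905 -0.2117  0.0929]
```

View pics/d_crop.png

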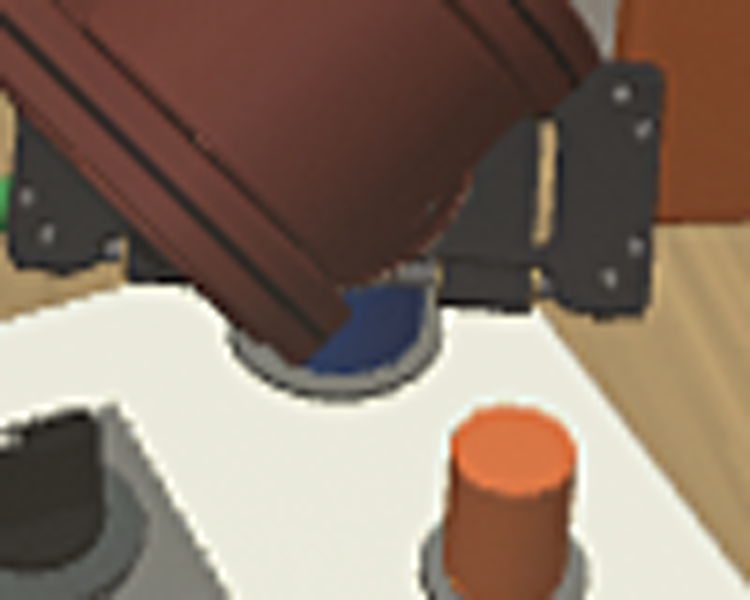

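The crop shows the rim resting on the grey disc around (340,375). The fit puts the base at 0.129 and vertical, so the cup is home. I'll release and back out along the tool axis.

Request:
move_arm --translation '[[0.003,0,-0.003],[0,0,0],[0,0,0],[0,0,0],[0,0,0]]' --rot '[[0,0,0],[0,0,0],[0,0,0],[0,0,0],[0,0,0]]' --gripper '[1,0.5,0,0,0]'

```text
clock: 23.7
eef_pos: [0.6122, -0.1167, 0.0888]
ee_rot: [-2.096, -1.47, -0.862]
ft_force: [-0.4, 0.6, -0.2]
width: 0.078
grasp_force: 0.0
```

Request:
move_arm --translation '[[0,0,-0.05],[0,0,-0.08],[0,0,-0.12],[0,0,-0.15],[0,0,-0.15],[0,0,-0.15],[0,0,-0.15],[0,0,0]]' --rot '[[0,0,0],[0,0,0],[0,0,0],[0,0,0],[0,0,0],[0,0,0],[0,0,0],[0,0,0]]' --gripper '[0,0,0,0,0,0,0,0]'

```text
clock: 24.7
eef_pos: [0.5712, -0.2327, 0.2119]
ee_rot: [-2.101, -1.47, -0.864]
ft_force: [0.6, 1.0, -0.7]
width: 0.0869
grasp_force: 0.0
```

Run:
```python
from m import *
st();s=sense();print(s["eef_pos"],s["width"])
for c in("top","side"):
    p,d=camera(c);np.savez(c+"_e.npz",p=p,d=d);B=blue(c,p,d);Q=B[(np.hypot(B[:,0]-.608,B[:,1]+.13)<.045)&(B[:,2]>.055)]
    x=least_squares(sdf,[.608,-.13,.129,0,0],args=(Q,),loss="soft_l1",f_scale=.0015).x;print(c,len(Q),x.round(4),np.median(Q[Q[:,2]>.12][:,2]).round(4))
    for r in pinpoint(c,"dial_grip")[:1]:print(toW(c,r["position"]).round(4))
    P=cloud(c,d);m=(P[...,2]>.075)&(np.hypot(P[...,0]-.491,P[...,1]+.213)<.04)&(p.max(-1)<75)
    q=P[m&(P[...,2]>.094)];print("bar",len(q),q.mean(0).round(4))
    t=q[:,:2]-q[:,:2].mean(0)
    if len(q)>5: u,s_,v=np.linalg.svd(t);print("dir",v[0].round(3),np.degrees(np.arctan2(v[0,1],v[0,0])).round(1),s_.round(4))
I=[cv2.resize(np.load(c+"_e.npz")["p"][v-40:v+40,u-50:u+50],(400,320),interpolation=cv2.INTER_CUBIC) for c,u,v in(("top",390,205),("side",325,265))]
cv2.imwrite("pics/e.png",np.hstack(I)[...,::-1])
```

```text
[ 0.44  0.48  0.37  1.54 -0.85  1.59  0.64] base [ 0.5663 -0.2455  0.2526] ax [ 0.001 -0.008 -1.   ] h 69.7 F [ 0.6  1.  -0.7]
[ 0.57116069 -0.23272385  0.21193591] 0.08694696564646638
top 343 [ 0.6109 -0.1302  0.1291 -0.0168  0.0284] 0.1289
[ 0.4946 -0.2076  0.094 ]
bar 376 [ 0.4973 -0.2314  0.2437]
dir [-0.871 -0.491] -150.6 [0.3237 0.263 ]
side 202 [ 0.6113 -0.1297  0.1356 -0.0344  0.0029] nan
[ 0.4901 -0.2146  0.094 ]
bar 79 [ 0.4919 -0.216   0.099 ]
dir [-0.984 -0.18 ] -169.7 [0.1025 0.0293]
  return _methods._mean(a, axis=axis, dtype=dtype,
  ret = ret.dtype.type(ret / rcount)
```

View pics/e.png

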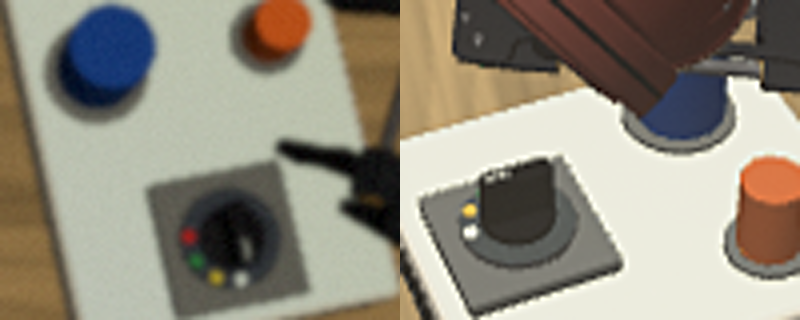

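Both views: the cup stands on the blue peg (top (108,55), side (685,110)) with the cap untouched (side (770,205)). The dial's line is still at white (top (245,245)) and the bar azimuth is 10°. Next is the dial.

Run:
```python
from h import *
s=rows([.491,-.213,.17],frame(10,0,-1),.03,7)
```

```text
n 11 clock 24.9 
 [[-0.017,-0.037,0.009],[-0.019,-0.035,0.008],[-0.022,-0.034,0.008],[-0.025,-0.032,0.009],[-0.027,-0.03,0.009],[-0.029,-0.028,0.01],[-0.031,-0.026,0.011],[-0.032,-0.023,0.012],[-0.033,-0.021,0.013],[-0.034,-0.018,0.015],[-0.035,-0.016,0.016]] 
 rot [-0.0119, -0.0204, 0.0288]
```

Request:
move_arm --translation '[[-0.017,-0.037,0.009],[-0.019,-0.035,0.008],[-0.022,-0.034,0.008],[-0.025,-0.032,0.009],[-0.027,-0.03,0.009],[-0.029,-0.028,0.01],[-0.031,-0.026,0.011],[-0.032,-0.023,0.012],[-0.033,-0.021,0.013],[-0.034,-0.018,0.015]]' --rot '[[-0.012,-0.02,0.029],[-0.012,-0.02,0.029],[-0.012,-0.02,0.029],[-0.012,-0.02,0.029],[-0.012,-0.02,0.029],[-0.012,-0.02,0.029],[-0.012,-0.02,0.029],[-0.012,-0.02,0.029],[-0.012,-0.02,0.029],[-0.012,-0.02,0.029]]' --gripper '[0,0,0,0,0,0,0,0,0,0]'

```text
clock: 26.15
eef_pos: [0.4981, -0.2138, 0.1732]
ee_rot: [-3.068, -0.391, -0.107]
ft_force: [-0.3, -0.1, 0.4]
width: 0.0872
grasp_force: 0.0
```

Request:
move_arm --translation '[[-0.035,-0.016,0.016],[0,0,0]]' --rot '[[-0.012,-0.02,0.029],[0,0,0]]' --gripper '[0,0]'

```text
clock: 26.4
eef_pos: [0.4915, -0.2111, 0.1693]
ee_rot: [-3.124, -0.263, -0.017]
ft_force: [0.7, 0.1, 0.9]
width: 0.0866
grasp_force: 0.0
```

Run:
```python
from m import *
st();print(sense()["eef_pos"].round(4))
p,d=camera("wrist");cv2.imwrite("pics/w_dial.png",p[...,::-1])
for r in pinpoint("wrist","dial_grip")[:2]:print(r["confidence"],toW("wrist",r["position"]).round(4))
P=cloud("wrist",d);q=P[(P[...,2]>.094)&(P[...,2]<.106)&(np.hypot(P[...,0]-.491,P[...,1]+.213)<.035)&(d>0)]
print(len(q))
if len(q)>50:
    (c,wh,a)=cv2.minAreaRect((q[:,:2]*1000).astype(np.float32));print(c,wh,a,np.median(q[:,2]))
s=rows([.491,-.213,.0753],frame(10,0,-1),.02,5)
```

```text
[-0.11  0.13  0.48  1.84 -0.08  1.18 -1.01] base [ 0.5096 -0.2082  0.2081] ax [-0.69  -0.113 -0.715] h 37.1 F [0.7 0.1 0.9]
[ 0.4915 -0.2111  0.1693]
0.6 [ 0.4878 -0.2135  0.0945]
1101
(489.2281799316406, -214.564208984375) (41.47903823852539, 14.014795303344727) 9.318989753723145 0.10056706310779547
n 5 clock 26.5 
 [[-0.001,0.001,0.095],[-0.001,0.0,0.095],[-0.001,0.0,0.095],[-0.001,0.0,0.095],[-0.0,0.0,0.095]] 
 rot [-0.0004, -0.0008, -0.0005]
```

Run:
```python
from h import *
s=rows([.4895,-.2142,.0755],frame(9.5,0,-1),.02,5)
```

```text
n 5 clock 26.5 
 [[-0.003,0.001,0.094],[-0.003,0.001,0.094],[-0.003,0.001,0.094],[-0.002,0.001,0.094],[-0.002,0.001,0.094]] 
 rot [-0.0004, -0.0008, 0.0]
```

Request:
move_arm --translation '[[-0.003,0.002,0.094],[-0.003,0.002,0.094],[-0.003,0.001,0.094],[-0.002,0.001,0.094],[-0.002,0.001,0.094],[0,0,0]]' --rot '[[0,-0.001,0],[0,-0.001,0],[0,-0.001,0],[0,-0.001,0],[0,0,0],[0,0,0]]' --gripper '[0,0,0,0,0,0]'

```text
clock: 27.25
eef_pos: [0.488, -0.2145, 0.0742]
ee_rot: [-3.126, -0.256, 0.006]
ft_force: [-0.2, -0.6, 0.9]
width: 0.0866
grasp_force: 0.0
```

Request:
move_arm --translation '[[0,0,0],[0,0,0],[0,0,0],[0,0,0],[0,0,0],[0,0,0],[0,0,0],[0,0,0]]' --rot '[[0,0,0],[0,0,0],[0,0,0],[0,0,0],[0,0,0],[0,0,0],[0,0,0],[0,0,0]]' --gripper '[0.3,0.5,0.7,1,1,1,1,1]' --squeeze 20

```text
clock: 28.25
eef_pos: [0.4891, -0.2126, 0.0761]
ee_rot: [-3.123, -0.257, 0.003]
ft_force: [-5.9, 15.8, 12.2]
width: 0.0149
grasp_force: 8.3
```

Run:
```python
from h import *
s=sense();M=Ro.from_rotvec(s["ee_rot"]).as_matrix();print(s["q"].round(2),s["eef_pos"].round(4),s["width"],s["ft_force"].round(1),"y az",np.degrees(np.arctan2(M[1,1],M[0,1])),M[:,2].round(3))
```

```text
[-0.08  0.24  0.47  1.93 -0.14  1.   -0.95] [ 0.4891 -0.2126  0.0761] 0.014899750960925006 [-5.9 15.8 12.2] y az -80.60745952073496 [-0.002  0.008 -1.   ]
```

Request:
move_arm --translation '[[0,-0.006,0],[0,0,0],[0,0,0]]' --rot '[[0,0,0],[0,0,0],[0,0,0]]' --gripper '[1,1,1]'

```text
clock: 28.62
eef_pos: [0.4889, -0.2119, 0.0761]
ee_rot: [-3.124, -0.257, 0.002]
ft_force: [-2.0, 4.9, 4.3]
width: 0.0141
grasp_force: 20.0
```

Request:
move_arm --translation '[[0,0,0],[0,0,0],[0,0,0],[0,0,0],[0,0,0]]' --rot '[[0,0,0.038],[0,0,0.038],[0,0,0.038],[0,0,0.038],[0,0,0]]' --gripper '[1,1,1,1,1]'

```text
clock: 29.25
eef_pos: [0.489, -0.2117, 0.0761]
ee_rot: [-3.096, 0.492, 0.005]
ft_force: [-2.3, 6.0, 4.7]
width: 0.0139
grasp_force: 20.0
```

```bash
cat > a.py <<'E'
from h import *
s=sense();M=Ro.from_rotvec(s["ee_rot"]).as_matrix();y=np.degrees(np.arctan2(M[1,1],M[0,1]));print(s["q"].round(2),s["eef_pos"].round(4),s["width"].round(4),s["ft_force"].round(1),s["wrist_torque"].round(2),"y az",y.round(2),"turn left",((y+80.6+68.75+180)%360-180)/180)
E
python3 a.py
```

```text
Traceback (most recent call last):
  File "a.py", line 2, in <module>
    s=sense();M=Ro.from_rotvec(s["ee_rot"]).as_matrix();y=np.degrees(np.arctan2(M[1,1],M[0,1]));print(s["q"].round(2),s["eef_pos"].round(4),s["width"].round(4),s["ft_force"].round(1),s["wrist_torque"].round(2),"y az",y.round(2),"turn left",((y+80.6+68.75+180)%360-180)/180)
                                                                                                                                            ^^^^^^^^^^^^^^^^
AttributeError: 'float' object has no attribute 'round'
```

Request:
move_arm --translation '[[0,0,0],[0,0,0],[0,0,0],[0,0,0],[0,0,0],[0,0,0],[0,0,0],[0,0,0]]' --rot '[[0,0,0.038],[0,0,0.038],[0,0,0.038],[0,0,0.038],[0,0,0.038],[0,0,0.04],[0,0,0],[0,0,0]]' --gripper '[1,1,1,1,1,1,1,1]'

```text
clock: 30.25
eef_pos: [0.4891, -0.2115, 0.0761]
ee_rot: [-2.725, 1.552, 0.008]
ft_force: [-1.1, 7.8, 4.3]
width: 0.0138
grasp_force: 20.0
```

```bash
sed -i 's/s\["width"\].round(4)/s["width"]/' a.py; python3 a.py
```

```text
[-0.24  0.26  0.66  1.94 -0.2   1.   -2.1 ] [ 0.4891 -0.2115  0.0761] 0.013756015639444624 [-1.1  7.8  4.3] [ 1.61  0.54 -0.01] y az -149.32 turn left 0.000158452839281943
```

Turned 68.7°. I'll open, rise straight up and check.

Request:
move_arm --translation '[[0,0,0],[0,0,0],[0,0,0],[0,0,0],[0,0,-0.05],[0,0,-0.1],[0,0,-0.15],[0,0,-0.2],[0,0,-0.2],[0,0,0]]' --rot '[[0,0,0],[0,0,0],[0,0,0],[0,0,0],[0,0,0],[0,0,0],[0,0,0],[0,0,0],[0,0,0],[0,0,0]]' --gripper '[0.5,0,0,0,0,0,0,0,0,0]'

```text
clock: 31.5
eef_pos: [0.4909, -0.2152, 0.2198]
ee_rot: [-2.724, 1.554, -0.004]
ft_force: [-0.0, -0.8, -0.5]
width: 0.0867
grasp_force: 0.0
```

Run:
```python
from m import *
s=sense();print(s["eef_pos"].round(3),s["width"])
p,d=camera("wrist")
P=cloud("wrist",d);q=P[(P[...,2]>.094)&(P[...,2]<.106)&(np.hypot(P[...,0]-.491,P[...,1]+.213)<.035)&(d>0)];print(len(q))
if len(q)>50: print(cv2.minAreaRect((q[:,:2]*1000).astype(np.float32)))
pt,dt=camera("top")
B=blue("top",pt,dt);Q=B[(np.hypot(B[:,0]-.608,B[:,1]+.13)<.045)&(B[:,2]>.055)]
print(len(Q),least_squares(sdf,[.608,-.13,.129,0,0],args=(Q,),loss="soft_l1",f_scale=.0015).x.round(4) if len(Q)>20 else "")
for t in("cap","stain_jar","jug","brush"):
    for r in pinpoint("top",t)[:1]:print(t,toW("top",r["position"]).round(3))
cv2.imwrite("pics/f.png",np.hstack([cv2.resize(p,(480,300)),cv2.resize(pt[150:270,310:450],(300,300))])[...,::-1])
```

```text
[ 0.491 -0.215  0.22 ] 0.08665223683231271
742
((487.95068359375, -212.3601837158203), (13.772684097290039, 41.36582946777344), 30.219966888427734)
345 [ 0.6112 -0.128   0.129  -0.0267 -0.0118]
cap [ 0.631 -0.248  0.1  ]
stain_jar [0.369 0.002 0.002]
jug [ 0.79   0.007 -0.003]
brush [ 0.597  0.    -0.002]
```

View pics/f.png

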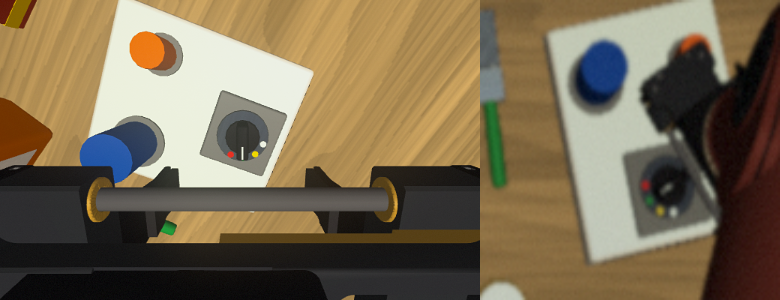

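The wrist view shows the white line at (243,153) on the hidden green dot, between red (231,155) and yellow (255,155). The measured turn is 69° (1.2 rad). The cup is seated upside down on its disc, with its base at 0.129. The bystanders have not moved and the gripper is clear.

```bash
python3 -c "
from plant import *
print(sign_off())"
```

```text
the job is handed in; nothing more can be done
None
```

The blue cup is upside down on the blue peg with its rim home on the disc, the dial is clicked in at green, the cap, jug, jar and brush are where they were, and the job was handed in at about 32 s.

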